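# Fetch the heat sink from behind the bottle and the weight

### The arm

A 7-joint arm with a two-finger parallel gripper is mounted at the origin on the work surface. World frame = base frame: x ahead of the robot, y to its left, z up, the work surface at z = 0. Lengths are in m, angles in rad, forces in N, time in s.
With the tool pointing down it reaches from about 0.425 to 0.925 m from the base axis. Payload 6.8 kg.
Tool frame: the origin (TCP) lies on the front face of the gripper's body, between the roots of the fingers; the fingertips stand 73 mm ahead of it and the grasp point (between the pads) lies 54 mm ahead of it (env.nose_length is the distance from the TCP to the fingertips, in m); z points along the fingers, y is the line along which they close (so a half turn about z gives the same grasp; the last joint's range is limited). The gripper opens to 85 mm and grips with 20 to 120 N. Pads are 22 mm wide; open, the fingers measure 114 mm over their backs; the gripper's body (76 mm by 85 mm) begins 54 mm behind the grasp point. The pads swing forward as they close: fully open they stand 13 mm farther back than shut.
Start: joints at [1.129, 0.477, 0.022, 1.555, -0.011, 1.109, -0.083], TCP at [0.221, -0.638, 0.304] pointing down, gripper open.
Joint ranges: [-2.96, 2.96], [-0.34, 2.1], [-1.41, 1.46], [0.24, 2.44], [-1.37, 4.51], [0.17, 1.92], [-2.96, 2.96]. Speed limits (rad/s): [2.39, 2.39, 3.14, 3.14, 3.14, 3.14, 3.14].

### API

Orientations are given as a unit quaternion [w, x, y, z].
In Python, from cell import env, kin, camera, calibration, job gives the robot as it stands. The module is installed in compiled form; this text tells all that it offers. Calls block until the motion is done:
- env.reach(position, orientation): joint-space move of the TCP to a pose.
- env.movel(position, velocity=0.15, rot=None, stop_force=None): straight line of the TCP; rot=None keeps the orientation; velocity is the mean speed in m/s. With stop_force (N) it stops when the force on the tool has changed by that much, and returns True; else False.
- env.goto_joints(angles): joint-space move.
- env.grip(opening, f_grip=None): finger opening in m; f_grip is the grip in N (None keeps the last); returns when the fingers have stopped.
- env.dwell(seconds).
- kin.inverse_kinematics(position, orientation): joint angles nearest the present ones, or None.
- env.get_state(): the state.
- camera(name): name is "scene" or "top" or "wrist"; returns (picture, depth): 384x512x3 uint8, blue, green, red; 384x512 float32, m along the optical axis (not along the pixel's ray), 0 where there is no reading.
- calibration(name): a dict with "fx", "fy", "cx", "cy" (pixels), "rvec" (rotation vector, rad) and "tvec" (3), from world to camera coordinates, as OpenCV has them. Camera axes: x right, y down, z forward; pixel columns grow to the right and rows downward; lengths in m; the calibration is good to about 2 mm. The wrist camera is an equidistant fisheye: a pixel r from the principal point sees the ray r / f radians off the axis. A picture is of the moment at which its call begins: read the wrist's pose just before it. calibration takes no time and is no camera call; for the wrist camera it gives the pose at the moment of the call.
A pose or a line that the arm cannot do raises env.PlanningError and nothing moves.
- job.job_done(): hands the job in; it is judged then, once.
The state is a dict: "time": time; "qpos": joint angles; "joint_velocities": joint speeds; "joint_torque": joint torques, N m; "tcp_pos": TCP position; "orientation": TCP orientation; "force": force on the tool from outside, world axes, zero at the start; "torque": the same for the moment, N m; "opening": finger opening in m; "gripper_force": force on a finger pad.
Only numpy, scipy, OpenCV 4.12 (cv2) and the standard library are available. Lean on these libraries where they do the work, as an engineer would, in place of code of your own. Each camera call takes 0.05 s, during which the arm holds its last target. There are 200 camera calls.

### The job

First clear the solvent bottle and the hold-down weight out of the parts tray onto the grey side mat, then take the heat sink from behind them and set it down gently, base down, squarely on the bare metal pad of the circuit board, between its two end lugs; only then put the bottle and the weight back in the tray, each on the spot where it stood at the start. Keep the bottle upright all the while and do not shove the open tin of screws aside.

Things in the scene. Friction and masses are not known exactly. Their poses are not given: they have to be found in the camera images.
- bottle_center (a point): White round solvent bottle, about 0.2 kg: body 62 mm in diameter, 42 mm high; above it, on the same axis, a grey cylindrical neck 24 mm in diameter, 42 mm tall (84 mm in all). Grip it by the neck, whose middle is 21 mm above this point. The point: its centre, 42 mm above its underside; z up along the axis. It stands in the front of the tray, left or right, 12 mm from the weight and the heat sink.
- weight_center (a point): Hold-down weight, about 0.4 kg: dark square steel block 60 x 60 x 30 mm, on its middle a bright cylindrical post 24 mm in diameter, 42 mm tall (72 mm in all). Grip it by the post, whose middle is 15 mm above this point. The point: its centre, 36 mm above its underside; z up, x and y along the block's sides. It stands in the front of the tray beside the bottle, 12 mm from it and from the heat sink.
- heatsink_center (a point): Finned aluminium heat sink, about 0.25 kg: a bar 40 mm (its x) by 110 mm (its y, along the fins) by 40 mm high, flat base below, fins up. Grip it across its 40 mm width. The point: its centre, 20 mm above its underside; z up. It lies across the back of the tray behind the bottle and the weight, about 32 mm before the tray's back wall. Either way round is right on the board.
- bay: The parts tray, fixed: grey sheet metal, 166 mm deep (x) by 180 mm wide (y), floor 4 mm thick, walls 40 mm high and 3 mm thick at the back (+x) and both sides, front edge only 7 mm high. Origin: centre of its underside, on the table; z up.
- mat: The side mat, fixed: flat grey rectangle with a thin black border, 170 mm (x) by 200 mm (y), 4 mm thick; the bottle and the weight are parked anywhere on it. A small solder spool (44 mm in diameter, 28 mm high) stands near its far (+x) edge, 55 to 60 mm beyond the middle; the half nearer the robot (-x) is free. Origin: centre of its underside, on the table; z up.
- board: Circuit board on a steel base plate, fixed: 160 mm (x) by 190 mm (y). In its exact middle a bare aluminium pad 46 mm (x) by 116 mm (y), top 16 mm above the table; the heat sink's 110 mm length goes along y. Two black lugs 8 mm high stand 136 mm apart beyond the pad's ends; parts up to 20 mm high line the front and back edges, 54 mm or more from the middle. Origin: centre of its underside; z up.
- screw_tin: Open round steel tin holding a few screws, 64 mm in diameter, 24 mm high, loose; a bystander to be left alone. Origin: centre of its underside.

How it is judged:
On the way, in this order (a step that is already met when the one before it is completed fails the run):
1. the bottle and the weight both stand upright, released, on the side mat (x of bottle_center in the frame of mat between -0.065 and 0.065 m and y of bottle_center in the frame of mat between -0.08 and 0.08 m and z of bottle_center in the frame of mat below 0.052 m and angle between each of bottle_center, weight_center's own z axis and vertical below 0.2 rad and linear speed of each of bottle, weight below 0.03 m/s and x of weight_center in the frame of mat between -0.065 and 0.065 m and y of weight_center in the frame of mat between -0.08 and 0.08 m and z of weight_center in the frame of mat below 0.046 m and contact force between the fingers and bottle below 0.2 N and contact force between the fingers and weight below 0.2 N), for 0.2 s.
2. the heat sink lies released on the board's pad while the bottle and the weight still stand on the mat (horizontal distance between heatsink_center and board below 0.012 m and angle between the y axis of heatsink_center and the y axis of board, either way round below 0.15 rad and angle between heatsink_center's own z axis and vertical below 0.12 rad and z of heatsink_center in the frame of board between 0.031 and 0.041 m and linear speed of each of heatsink, bottle, weight below 0.03 m/s and angular speed of heatsink below 0.3 rad/s and x of bottle_center in the frame of mat between -0.065 and 0.065 m and y of bottle_center in the frame of mat between -0.08 and 0.08 m and z of bottle_center in the frame of mat below 0.052 m and angle between each of bottle_center, weight_center's own z axis and vertical below 0.2 rad and x of weight_center in the frame of mat between -0.065 and 0.065 m and y of weight_center in the frame of mat between -0.08 and 0.08 m and z of weight_center in the frame of mat below 0.046 m and contact force between the fingers and heatsink below 0.2 N), for 0.2 s.
At the end, for the whole second after the job is handed in: The heat sink rests base down on the board's pad, its centre within 12 mm of the pad's middle and its length within 0.15 rad of the pad's; the bottle and the weight stand upright and at rest in the tray, each within 15 mm of where it stood at the start (horizontal distance between heatsink_center and board below 0.012 m and angle between the y axis of heatsink_center and the y axis of board, either way round below 0.15 rad and angle between heatsink_center's own z axis and vertical below 0.12 rad and z of heatsink_center in the frame of board between 0.031 and 0.041 m and linear speed of each of heatsink, bottle, weight below 0.03 m/s and angular speed of each of heatsink, bottle, weight below 0.3 rad/s and distance of each of bottle_center, weight_center from where it was at the start of the episode below 0.015 m and angle between each of bottle_center, weight_center's own z axis and vertical below 0.15 rad); the robot touches nothing.
It fails at once if the bottle is tipped over (more than 0.7 rad) (angle between bottle_center's own z axis and vertical above 0.7 rad).
It fails at once if the heat sink is dropped or banged onto the board (over 80 N) (contact force between heatsink and board above 80 N).
It fails at once if the tin of screws is shoved more than 30 mm or tipped (distance of screw_tin from where it was at the start of the episode above 0.03 m or angle between screw_tin's own z axis and vertical above 0.5 rad).
It also fails if it takes over 144 s, if anything falls off the work surface, if the arm or the gripper's body presses on something with over 40 N, if the wrist force passes 120 N, or if a joint passes its speed limit or range.

## Working session

There is one attempt and no reset: what is moved stays moved. The work goes in short steps, each a Python script; the robot and the scene stay as the last script left them, time stands still between calls to the robot, and variables do not carry over. Pictures are saved under pics/ and viewed, at most 14 in all, crops included, and the job is handed in when it is done.

```bash
mkdir -p pics; cat > h.py <<'E'
import numpy as np, cv2
from cell import env, kin, camera, calibration, job
def pts(name, depth, c=None):
    c=c or calibration(name); R=cv2.Rodrigues(np.array(c["rvec"],float))[0]; t=np.array(c["tvec"],float).ravel()
    v,u=np.mgrid[:384,:512]
    P=np.stack([(u-c["cx"])/c["fx"]*depth,(v-c["cy"])/c["fy"]*depth,depth],-1)
    W=(P-t)@R; W[depth<=0]=np.nan
    return W
E
python3 - <<'E'
from h import *
for n in ("top","scene"):
    p,d=camera(n); cv2.imwrite(f"pics/{n}0.png",p); np.save(f"{n}0.npy",d)
    c=calibration(n);print(n,c,(d>0).mean())
    W=pts(n,d,c); print(W[::96,::128].round(3).tolist()[1:3])
print(env.get_state()["time"], env.get_state()["orientation"],env.nose_length)
E
```

```text
top {'fx': 495.72398084103384, 'fy': 495.72398084103384, 'cx': 265.7893642447244, 'cy': 196.90762504366634, 'rvec': array([ 2.09775754, -2.11557317,  0.23834677]), 'tvec': array([-0.02349189,  0.58471183,  1.33990176])} 0.9959818522135416
[[[0.925, 0.791, 0.004], [0.925, 0.397, -0.004], [0.922, -0.001, -0.003], [0.918, -0.399, 0.001]], [[0.593, 0.697, 0.116], [0.618, 0.381, -0.002], [0.604, -0.0, 0.042], [0.611, -0.381, 0.001]]]
scene {'fx': 366.81534430312513, 'fy': 366.81534430312513, 'cx': 258.5775320190676, 'cy': 193.1052357020855, 'rvec': array([ 2.21194552,  0.72357542, -0.29344541]), 'tvec': array([-0.45595108, -0.21461521,  1.29287345])} 0.9959818522135416
[[[-1.083, 0.007, -0.21], [0.069, -0.016, 0.168], [0.195, 0.492, -0.001], [0.673, 0.607, 0.105]], [[0.4, -0.516, 0.306], [0.244, -0.208, -0.001], [0.548, 0.006, 0.01], [0.845, 0.241, 0.001]]]
0.1 [-7.80444507e-04  9.86104997e-01  1.66121317e-01 -1.85575114e-04] 0.0726
```

View pics/top0.png

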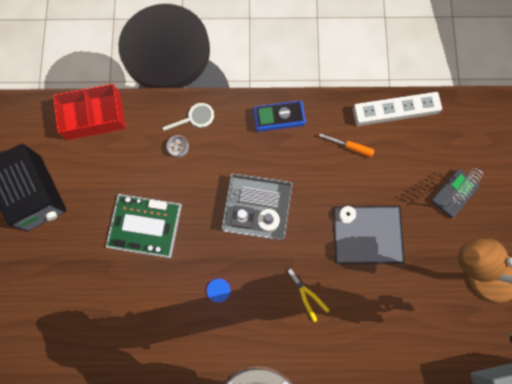

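View pics/scene0.png

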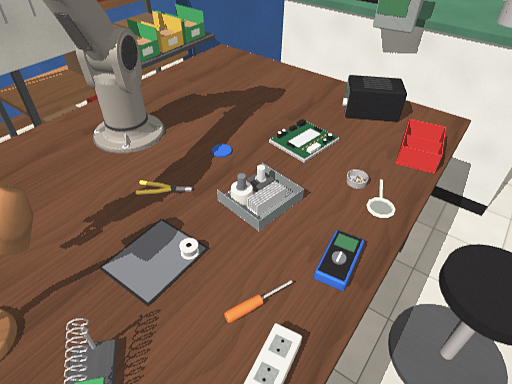

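The top view shows the tray near (257,206), with the weight at (241,216), the bottle at (268,218) and the heat sink at (258,192). The board is near (144,226), the mat near (368,235) with its spool at (347,214), and the tin at (177,146). Next I'll measure these from the depth image.

```bash
python3 - <<'E'
from h import *
p=cv2.imread("pics/top0.png"); d=np.load("top0.npy"); W=pts("top",d)
def box(u0,u1,v0,v1):
    m=np.zeros((384,512),bool); m[v0:v1,u0:u1]=1; return m
def rep(n,m):
    q=W[m]; r=cv2.minAreaRect(q[:,:2].astype(np.float32)); print(n,len(q),"mean",q.mean(0).round(4),"rect",np.round(r[0],4),np.round(r[1],4),round(r[2],1))
Z=W[...,2]
B=box(215,300,165,245)
rep("tray walls",B&(Z>.012)&(Z<.09)); 
rep("sink",box(238,285,182,207)&(Z>.030)&(Z<.06))
rep("post",box(230,252,200,230)&(Z>.062)); rep("neck",box(254,285,200,235)&(Z>.075)); rep("bottlebody",box(254,285,200,235)&(Z>.041)&(Z<.052))
g=p.astype(int)
al=box(115,175,205,245)&(g.min(2)>170); n,l,s,c=cv2.connectedComponentsWithStats(al.astype(np.uint8)); k=1+s[1:,4].argmax(); rep("pad",l==k)
bm=box(95,190,185,265)&(Z>.006); rep("board",bm)
mm=box(320,415,195,275)&(Z<.02)&(g.max(2)<115)&(g[...,2]<g[...,0]+8); mm=cv2.morphologyEx(mm.astype(np.uint8),2,np.ones((3,3)))>0; rep("mat",mm)
rep("spool",box(335,360,200,225)&(Z>.02)); rep("tin",box(160,195,130,160)&(Z>.015))
cv2.imwrite("pics/crop.png",cv2.resize(p[160:250,95:295],None,fx=4,fy=4,interpolation=2))
for v in range(180,240,4): print(v,(Z[v,222:294:4]*1000).astype(int))
E
```

```text
tray walls 1817 mean [5.66e-01 4.00e-04 3.88e-02] rect [ 0.5611 -0.0012] [0.1802 0.1807] 81.0
sink 444 mean [ 0.5916 -0.0078  0.0405] rect [ 0.6003 -0.0152] [0.1328 0.0736] 89.2
post 61 mean [0.5358 0.0404 0.0752] rect [0.5362 0.0398] [0.02   0.0238] 88.2
neck 61 mean [ 0.5233 -0.0334  0.0879] rect [ 0.5237 -0.0339] [0.0209 0.0222] 34.8
bottlebody 321 mean [ 0.5297 -0.0342  0.0459] rect [ 0.5305 -0.0377] [0.1115 0.069 ] 10.4
pad 645 mean [nan nan nan] rect [nan nan] [0. 0.] 0.0
board 3678 mean [0.5146 0.3269 0.0158] rect [0.5198 0.3314] [0.2763 0.2274] 89.5
mat 1212 mean [ 0.4417 -0.2946  0.0048] rect [ 0.4827 -0.3152] [0.1744 0.159 ] 89.5
spool 182 mean [ 0.5421 -0.2632  0.0323] rect [ 0.5419 -0.2631] [0.0426 0.0407] 45.2
tin 84 mean [0.7589 0.2373 0.0223] rect [0.7547 0.2353] [0.0648 0.0614] 1.0
180 [ 5 -1 42  6  4  0  7  6  0 12 15 23 33 36 40  3 -1  2]
184 [ 0  4 29  2  7  3  2 -2  2  0  9  4  0 -2  6  2  9 20]
188 [ 3  1 13  1  0 33 38 43  6  8  0  4  2  3  9  6  6 41]
192 [ 0  2  4  1  6 45 47 26 39 45 21 29 37 47  6  5  2 36]
196 [-2 -1  2  8  4 26 34 46 45 28 39 46 46 28 39 11  3 -2]
200 [ 1 37  8  0 10 40 49 22 33 39 41 27 36 48  5  3 10  2]
204 [ 3 37  8  9  3  5  2  4  8 25 38 44 43 26  2  3  5  2]
208 [ 6 26  7 32 28 36 36 40  0  8  1  1  3  4  7  2  5  3]
212 [ 5 10  6 35 74 76 34 35  5  5 49 44 49 42  4 -1  5  1]
216 [ 0  3 11 34 66 80 34 39  5 45 44 87 87 51 43 11 39  3]
220 [-2  8  2 34 36 41 32 32 -4 44 43 85 83 46 43  2 45 -5]
224 [38  5  5 39 34 32 33 31  9 34 49 46 46 44  5  1 -4  4]
228 [43  4  0  6  4  1  9 18  4  7 44 49 48 36  4  2  1  0]
232 [ 0  1 -3  5 11  0  5  0  6  6  4  6  9 10  2  5  2  2]
236 [ 2 -1  1  0  0 -1 -1  0  0  0  8  7  4 -1  4  3  0  3]
```

View pics/crop.png

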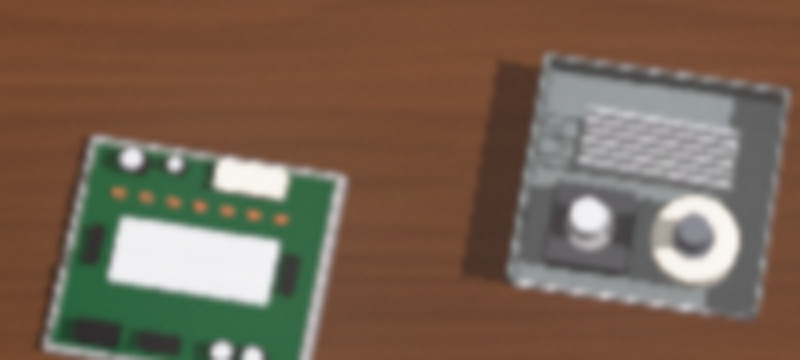

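The crop shows everything in line with the tray, which is turned about -8°. The weight's post is at (589,218), the bottle's neck at (692,232) and the white pad is centred at (193,260). I'll refine these by ray casting, then look from near with the wrist camera.

```bash
cat >> h.py <<'E'
def cast(uv,z,c,fish=False):
    """pixels -> world points on plane z"""
    uv=np.atleast_2d(uv).astype(float); R=cv2.Rodrigues(np.array(c["rvec"],float))[0]; t=np.array(c["tvec"],float).ravel()
    x=(uv-[c["cx"],c["cy"]])/[c["fx"],c["fy"]]
    if fish:
        r=np.linalg.norm(x,axis=1,keepdims=True)+1e-12
        ray=np.hstack([x/r*np.sin(r),np.cos(r)])
    else: ray=np.hstack([x,np.ones((len(x),1))])
    o=-R.T@t; D=ray@R
    return (o+D*((z-o[2])/D[:,2])[:,None])[:,:2]
def biggest(m):
    n,l,s,_=cv2.connectedComponentsWithStats(m.astype(np.uint8)); return l==1+s[1:,4].argmax()
def rect(m,z,c,fish=False):
    k=cv2.findContours(m.astype(np.uint8),cv2.RETR_EXTERNAL,cv2.CHAIN_APPROX_NONE)[0]; k=max(k,key=cv2.contourArea).reshape(-1,2)
    w=cast(k,z,c,fish).astype(np.float32); (x,y),(a,b),t=cv2.minAreaRect(w)
    # yaw of long side measured against world y
    if a<b: t+=90
    yaw=((t-90)+90)%180-90
    return np.array([x,y]),sorted((a,b)),yaw
def quat(yaw,half=0):
    """tool down; finger closing line (tool y) along world direction yaw(rad)"""
    from scipy.spatial.transform import Rotation as Ro
    y=np.array([np.cos(yaw),np.sin(yaw),0]); z=np.array([0,0,-1.]); x=np.cross(y,z)
    q=Ro.from_matrix(np.stack([x,y,z],1)).as_quat(); return np.array([q[3],*q[:3]])
E
python3 - <<'E'
from h import *
p=cv2.imread("pics/top0.png").astype(int); c=calibration("top")
def box(u0,u1,v0,v1):
    m=np.zeros((384,512),bool); m[v0:v1,u0:u1]=1; return m
print("pad",rect(biggest(box(118,170,210,240)&(p.min(2)>170)),.016,c))
print("mat",rect(biggest(box(320,415,195,275)&~(p[...,2]>p[...,0]+8)),.004,c))
# board whole
print("board",rect(biggest(box(95,190,185,265)&(p[...,2]<p[...,1]+5)),.010,c))
# rotate 180 options and start orientation
print("tool y now", np.round(env.get_state()["qpos"],2))
for q in (-8,82,-98,172):
    for pos in ([.56,0,.35],[.48,-.31,.35],[.51,.33,.35]):
        j=kin.inverse_kinematics(pos,quat(np.deg2rad(q))); print(q,pos,None if j is None else np.round(j,2))
j=None
env.reach([.53,0,.42],quat(np.deg2rad(82)))
w,d=camera("wrist"); cw=calibration("wrist"); cv2.imwrite("pics/w1.png",w); np.save("w1.npy",d); np.save("w1c.npy",cw,allow_pickle=True); print(cw)
E
```

```text
pad (array([0.51567012, 0.32746407]), [0.04694483056664467, 0.11672203987836838], -9.631103515625)
mat (array([ 0.48516181, -0.32481766]), [0.16467638313770294, 0.19507378339767456], 0.12499445676803589)
board (array([0.51613832, 0.32881343]), [0.15735985338687897, 0.1878071427345276], -9.580253601074219)
tool y now [ 1.13  0.48  0.02  1.56 -0.01  1.11 -0.08]
-8 [0.56, 0, 0.35] [ 0.38  0.31 -0.61  1.75  0.19  1.15 -0.42]
-8 [0.48, -0.31, 0.35] [ 0.74  0.29 -0.34  1.74  0.1   1.14  0.23]
-8 [0.51, 0.33, 0.35] [ 0.05  0.51 -1.02  1.62  0.45  1.27 -1.19]
82 [0.56, 0, 0.35] [ 0.53  0.35 -0.8   1.74  0.27  1.17  1.08]
82 [0.48, -0.31, 0.35] [ 0.97  0.33 -0.63  1.72  0.21  1.16  1.71]
82 [0.51, 0.33, 0.35] [ 0.09  0.54 -1.09  1.62  0.49  1.29  0.35]
-98 [0.56, 0, 0.35] [ 0.25  0.28 -0.44  1.76  0.13  1.13 -1.94]
-98 [0.48, -0.31, 0.35] [ 0.51  0.27 -0.05  1.75  0.02  1.12 -1.26]
-98 [0.51, 0.33, 0.35] [ 0.16  0.62 -1.24  1.61  0.6   1.35 -2.88]
172 [0.56, 0, 0.35] [ 0.77  0.49 -1.18  1.73  0.47  1.25  2.48]
172 [0.48, -0.31, 0.35] [ 0.28  0.27  0.23  1.77 -0.07  1.12 -2.75]
172 [0.51, 0.33, 0.35] [ 0.13  0.59 -1.18  1.62  0.56  1.32  1.87]
{'fx': 297.3186396354542, 'fy': 297.3186396354542, 'cx': 250.81023918781318, 'cy': 194.12279426270504, 'rvec': array([-2.18454731, -1.89553811, -0.29608063]), 'tvec': array([-0.07440221, -0.5740626 ,  0.3303986 ])}
```

View pics/w1.png

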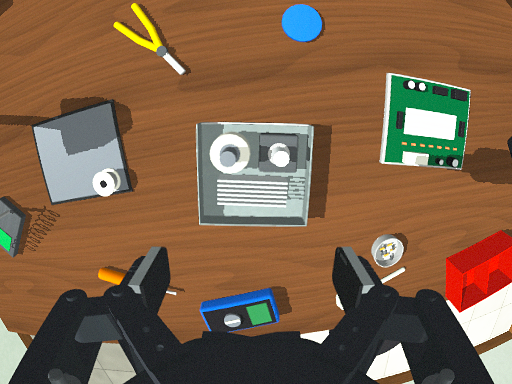

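The wrist view shows the bottle at (228,154), the post at (280,155), the heat sink at (252,192), the tray spanning (197–313, 122–226), the pad at (432,123) and the mat at (83,150).

```bash
cat > m.py <<'E'
from h import *
def wpts(d,c):
    v,u=np.mgrid[:384,:512]; x=np.stack([(u-c["cx"])/c["fx"],(v-c["cy"])/c["fy"]],-1); r=np.linalg.norm(x,axis=-1,keepdims=True)+1e-9
    P=np.concatenate([x/r*np.tan(r),np.ones_like(r)],-1)*d[...,None]
    return (P-np.array(c["tvec"]).ravel())@cv2.Rodrigues(np.array(c["rvec"],float))[0]
def box(u0,u1,v0,v1):
    m=np.zeros((384,512),bool); m[v0:v1,u0:u1]=1; return m
def circ(m,z,c):
    k=max(cv2.findContours(m.astype(np.uint8),0,1)[0],key=cv2.contourArea).reshape(-1,2)
    w=cast(k,z,c,True).astype(np.float32); return cv2.minEnclosingCircle(w), cast(np.argwhere(m)[:,::-1],z,c,True).mean(0)
E
python3 - <<'E'
from m import *
p=cv2.imread("pics/w1.png").astype(int); d=np.load("w1.npy"); c=np.load("w1c.npy",allow_pickle=True).item()
W=wpts(d,c); Z=W[...,2]; g=p.sum(2)/3
print("floorcheck",np.median(Z[300:310,180:200]),np.median(Z[240:260,240:290]))
print("cam",-cv2.Rodrigues(c["rvec"])[0].T@c["tvec"])
print("neck",circ(biggest(box(205,252,130,176)&(Z>.078)),.088,c))
print("body",circ(biggest(box(205,255,130,178)&(g>190)),.046,c))
print("post",circ(biggest(box(258,302,130,172)&(Z>.065)),.076,c))
blk=box(256,304,132,176)&(Z>.02)&(Z<.06)&(g<110); print("block",rect(biggest(blk),.034,c,True))
s=cv2.morphologyEx((box(208,296,176,212)&(Z>.022)).astype(np.uint8),cv2.MORPH_OPEN,np.ones((3,3))); print("sink",rect(biggest(s>0),.044,c,True))
print("pad",rect(biggest(box(398,460,100,145)&(p.min(2)>200)),.016,c,True))
m=box(25,135,95,210)&~(p[...,2]>p[...,0]+12)&(p.max(2)<190); m=biggest(m); print("mat",rect(m,.004,c,True))
print("tray",rect(biggest(box(190,320,115,232)&(np.abs(p[...,2]-p[...,0])<25)),.04,c,True))
cv2.imwrite("pics/c2.png",cv2.resize(p[112:232,190:322].astype(np.uint8),None,fx=5,fy=5,interpolation=2))
E
```

```text
floorcheck 0.00022322119823417334 0.00020476971833152105
cam [0.45182543 0.01096823 0.48987781]
neck (((0.5236557722091675, -0.032201334834098816), 0.012438565492630005), array([ 0.52373133, -0.03186792]))
body (((0.5257470011711121, -0.02226649783551693), 0.04090708866715431), array([ 0.52466382, -0.03047721]))
post (((0.5359660387039185, 0.04105675593018532), 0.012860002927482128), array([0.53577062, 0.04149452]))
block (array([0.52391803, 0.05747108]), [0.039647068828344345, 0.08078068494796753], -54.239078521728516)
sink (array([ 0.5899666 , -0.00753875]), [0.04578099027276039, 0.10957545042037964], -10.428756713867188)
pad (array([0.51669538, 0.32938135]), [0.04663349315524101, 0.11726916581392288], -9.56353759765625)
mat (array([ 0.48564997, -0.32215044]), [0.1687229573726654, 0.1996891349554062], 0.22998201847076416)
tray (array([ 0.56612492, -0.0007151 ]), [0.16857844591140747, 0.18048100173473358], -8.994758605957031)
```

View pics/c2.png

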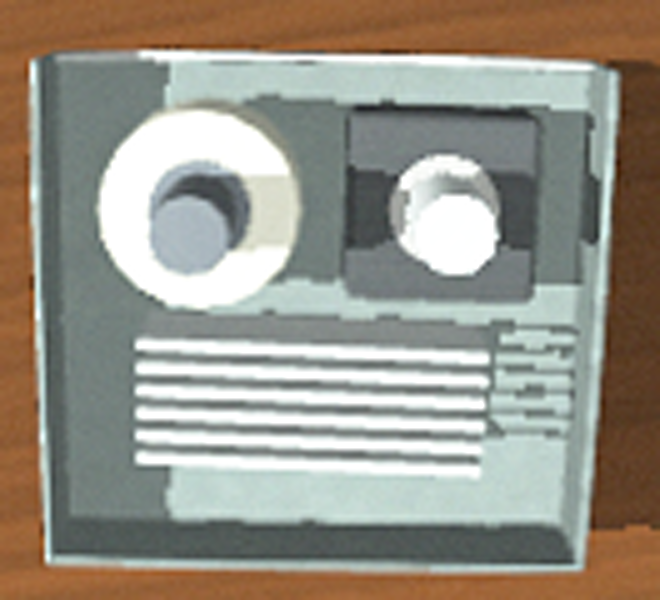

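Both views agree: yaw is about -9.5° and the neck-to-post spacing is 74 mm. The crop shows both containers and the fins clearly. Next I'll move the bottle and the weight, gripping fore-and-aft.

```bash
cat >> h.py <<'E'
Y=np.deg2rad(-9.5)
def pick(x,y,z,yaw=Y,op=.052,f=40,hi=.30):
    env.grip(op); q=quat(yaw); env.reach([x,y,hi],q); env.movel([x,y,z+.03],.15); env.movel([x,y,z],.05)
    env.grip(0,f); s=env.get_state(); print("grip",round(s["opening"],4),round(s["gripper_force"],1),np.round(s["tcp_pos"],4))
    env.movel([x,y,z+.02],.06); env.movel([x,y,hi],.15); print("up",round(env.get_state()["opening"],4),np.round(env.get_state()["force"],1))
def place(x,y,z,yaw=Y,op=.052,hi=.30):
    env.reach([x,y,hi],quat(yaw)); env.movel([x,y,z+.02],.15); env.dwell(.3)
    hit=env.movel([x,y,z-.003],.02,stop_force=4); s=env.get_state(); print("place",hit,np.round(s["tcp_pos"],4),np.round(s["force"],1))
    env.grip(op); env.movel([x,y,hi],.12); print("t",round(env.get_state()["time"],1))
E
python3 - <<'E'
from h import *
pick(.5237,-.0325,.124); place(.445,-.365,.124)
pick(.5358,.0410,.120); place(.445,-.280,.120)
env.reach([.42,-.2,.42],quat(Y))
p,d=camera("wrist"); cv2.imwrite("pics/w2.png",p)
p,d=camera("top"); cv2.imwrite("pics/t2.png",cv2.resize(p[120:300,90:430],None,fx=2,fy=2))
E
```

```text
grip 0.0236 39.4 [ 0.5239 -0.0325  0.1242]
up 0.0229 [ 0.6 -0.1 -0.8]
place True [ 0.4451 -0.365   0.1241] [-0.3 -0.2  3.9]
t 14.1
grip 0.0228 39.4 [0.5364 0.041  0.1204]
up 0.0227 [-0.1 -1.  -4. ]
place True [ 0.4451 -0.28    0.1202] [ 0.9 -0.5  5.4]
t 25.6
```

View pics/t2.png

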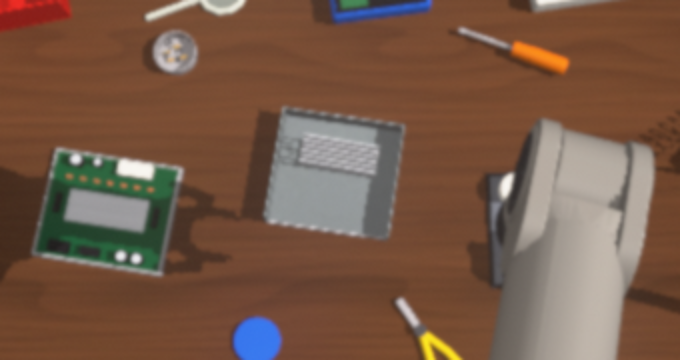

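The tray is empty except for the heat sink, which lies at about (340,154) in this crop. The arm hides the mat, so I'll check that in the wrist image.

```bash
python3 - <<'E'
from m import *
env.reach([.64,-.01,.30],quat(Y))
p,d=camera("wrist"); c=calibration("wrist"); cv2.imwrite("pics/w3.png",p); np.save("w3.npy",d); np.save("w3c.npy",c,allow_pickle=True)
W=wpts(d,c); print("cam",-cv2.Rodrigues(c["rvec"])[0].T@c["tvec"])
Z=W[...,2]; m=(Z>.022)&(np.hypot(W[...,0]-.59,W[...,1]+.0075)<.063)&(np.abs((W[...,0]-.59)*np.cos(Y)+(W[...,1]+.0075)*np.sin(Y))<.035)
m=biggest(cv2.morphologyEx(m.astype(np.uint8),2,np.ones((3,3)))); print(rect(m,.044,c,True))
p[m]=p[m]//2+[0,0,127]; a,b=cv2.imread("pics/w2.png"),p.astype(np.uint8)
cv2.imwrite("pics/cmp.png",cv2.resize(np.hstack([a,b]),(800,300)))
E
```

```text
cam [0.65221574 0.06636261 0.37044678]
(array([ 0.30890203, -0.3291043 ]), [0.22937914729118347, 0.6882941126823425], -58.84932518005371)
```

View pics/cmp.png

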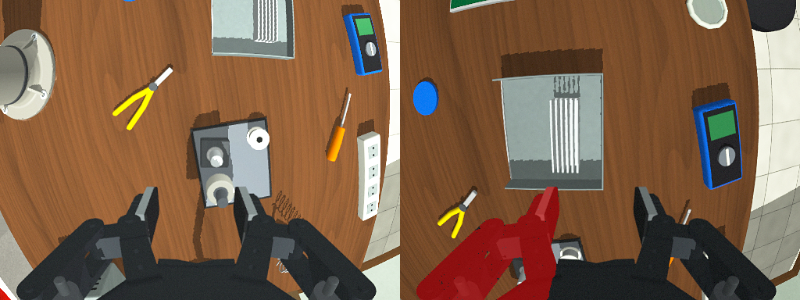

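On the left, the weight and the bottle stand on the mat at about (213,155) and (220,188), clear of the spool. On the right, the heat sink is at (565,125), but my mask picked up the finger, so I'll redo it with a height limit.

```bash
python3 - <<'E'
from m import *
p=cv2.imread("pics/w3.png"); d=np.load("w3.npy"); c=np.load("w3c.npy",allow_pickle=True).item(); W=wpts(d,c); Z=W[...,2]
u0,u1,v0,v1=[int(x*1024/800) for x in (545-400,585-400,70,180)]
m=box(u0,u1,v0,v1)&(Z>.025)&(Z<.06)&(np.abs((W[...,0]-.59)*np.cos(Y)+(W[...,1]+.0075)*np.sin(Y))<.032)&(np.abs((W[...,1]+.0075)*np.cos(Y)-(W[...,0]-.59)*np.sin(Y))<.065)
m=biggest(cv2.morphologyEx(m.astype(np.uint8),2,np.ones((3,3)))); print(rect(m,.044,c,True)); print(W[m].mean(0), np.percentile(W[m],[2,98],axis=0).round(3))
E
```

```text
(array([ 0.57928842, -0.00459503]), [0.013656553812325, 0.10946938395500183], -10.391952514648438)
[ 0.57877366 -0.00169013  0.03915691] [[ 0.566 -0.054  0.026]
 [ 0.592  0.047  0.046]]
```

```bash
python3 - <<'E'
from m import *
pick(.5899,-.0070,.086,op=.060,f=50)
place(.5162,.3285,.0985,yaw=np.deg2rad(-9.6),op=.060)
env.reach([.44,.30,.40],quat(Y)); 
p,d=camera("wrist"); c=calibration("wrist"); cv2.imwrite("pics/w4.png",p); np.save("w4.npy",d); np.save("w4c.npy",c,allow_pickle=True)
E
```

```text
grip 0.0394 51.8 [ 0.5906 -0.0069  0.0867]
up 0.039 [-0.1  0.5 -1.5]
place True [0.5161 0.3284 0.0987] [-0.7 -1.   4.8]
t 38.5
```

View pics/w4.png

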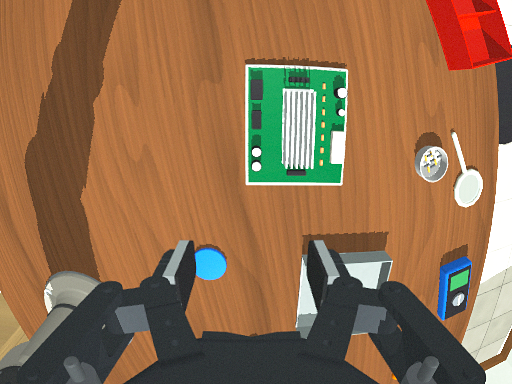

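The heat sink lies on the pad, spanning about (282–316, 88–170), between the lugs at (298,77) and (297,172). I'll measure its offset from the board's centre.

```bash
python3 - <<'E'
from m import *
p=cv2.imread("pics/w4.png").astype(int); d=np.load("w4.npy"); c=np.load("w4c.npy",allow_pickle=True).item(); W=wpts(d,c); Z=W[...,2]
m=box(276,322,80,176)&(Z>.035)&(Z<.075); m=biggest(cv2.morphologyEx(m.astype(np.uint8),2,np.ones((3,3)))); print("sink",rect(m,.056,c,True),W[m].mean(0))
b=biggest(box(238,355,55,192)&(p[...,2]<p[...,1]+12)); print("board",rect(b,.010,c,True))
s=box(276,322,80,176)&(p.min(2)>190); s=biggest(cv2.morphologyEx(s.astype(np.uint8),cv2.MORPH_CLOSE,np.ones((5,5)))); print("fins white",rect(s,.056,c,True))
cv2.imwrite("pics/c4.png",cv2.resize(p[55:195,235:360].astype(np.uint8),None,fx=4,fy=4,interpolation=2))
E
```

```text
sink (array([0.52080417, 0.32739303]), [0.02824736386537552, 0.1086515337228775], -9.670097351074219) [0.52213568 0.32723999 0.04942085]
board (array([0.5164479 , 0.32986581]), [0.16000589728355408, 0.18900147080421448], -9.469879150390625)
fins white (array([0.51195776, 0.32956341]), [0.0465790219604969, 0.11309148371219635], -9.551010131835938)
```

View pics/c4.png

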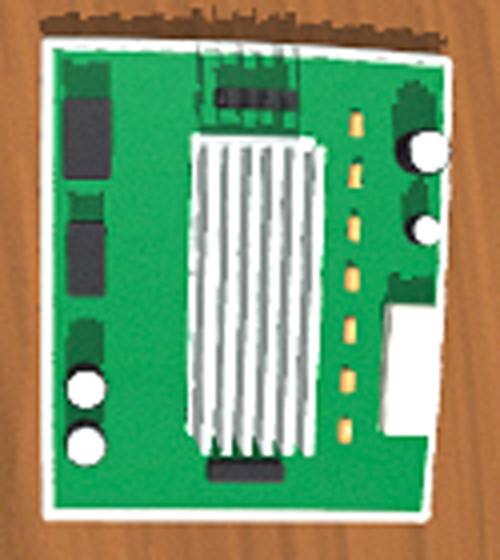

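The heat sink sits within about 3 mm and 0.2° of the pad's centre. Now I'll return the bottle and the weight.

```bash
python3 - <<'E'
from m import *
env.reach([.45,.05,.35],quat(Y))
pick(.445,-.365,.124); place(.5239,-.0325,.124)
pick(.445,-.280,.120); place(.5361,.0410,.120)
env.reach([.53,0,.42],quat(np.deg2rad(82)))
p,d=camera("wrist"); c=calibration("wrist"); cv2.imwrite("pics/w5.png",p)
W=wpts(d,c); Z=W[...,2]
print("neck",circ(biggest(box(205,252,130,176)&(Z>.078)),.088,c)); print("post",circ(biggest(box(258,302,130,172)&(Z>.065)),.076,c)); print(env.get_state()["time"])
E
```

```text
grip 0.0231 39.2 [ 0.4453 -0.3651  0.1244]
up 0.0228 [-1.2 -0.1 -1.7]
place True [ 0.5239 -0.0325  0.1243] [-0.5  0.1  6. ]
t 51.5
grip 0.0229 39.2 [ 0.4454 -0.2801  0.1204]
up 0.0223 [-0.2  0.6 -4.3]
place True [0.536  0.041  0.1204] [-0.7  0.2  4.8]
t 62.5
neck (((0.5221242308616638, -0.031859517097473145), 0.012558323331177235), array([ 0.52216761, -0.03172145]))
post (((0.5342604517936707, 0.04116489738225937), 0.013018684461712837), array([0.53391249, 0.04157126]))
64.0583
```

View pics/w5.png

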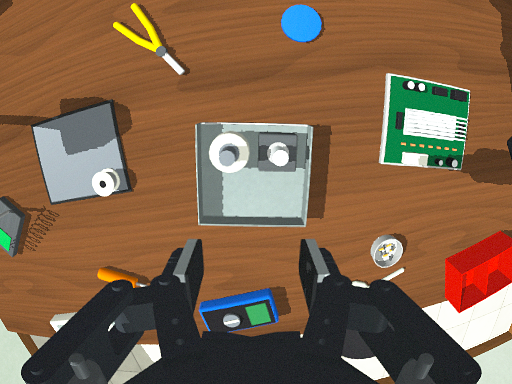

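The bottle at (228,154) and the weight at (278,154) are back within 2 mm of where they started. The heat sink is on the board at (432,124), and the tin at (387,251) has not moved.

```bash
python3 -c "
from h import *
print(job.job_done())"
```

```text
the job is handed in; nothing more can be done
None
```

The job is handed in (no verdict came back): the heat sink lies on the pad about 3 mm off centre by the wrist camera, the bottle and weight are back upright within about 2 mm of their starting spots, and the tin was left alone, all at 64 s of the 144 s limit.

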